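# Tag a coupler bin and uncover its inner lid

## Robot

A 6-joint arm with a two-finger parallel gripper is mounted at the origin on the work surface. World frame = base frame: x ahead of the robot, y to its left, z up, the work surface at z = 0. Lengths are in m, angles in rad, forces in N, time in s.
With the tool pointing down it reaches from about 0.275 to 0.825 m from the base axis. Payload 5.2 kg.
Tool frame: the origin (TCP) lies between the finger pads; the fingertips stand 8 mm ahead of it and the grasp point (between the pads) lies 11 mm behind it (tcp_to_tips is the distance from the TCP to the fingertips, in m); z points along the fingers, y is the line along which they close (so a half turn about z gives the same grasp; the last joint's range is limited). The gripper opens to 93 mm and grips with 3 to 60 N. Pads are 15 mm wide; open, the fingers measure 128 mm over their backs; the gripper's body (75 mm by 188 mm) begins 65 mm behind the grasp point.
Start: joints at [-1.313, 0.259, 1.535, -0, 1.348, -0.203], TCP at [0.245, -0.493, 0.227] pointing down, gripper open.
Joint ranges: [-3.14, 3.14], [-0.91, 2.08], [0.19, 2.58], [-1.22, 4.36], [0.22, 2.71], [-3.12, 3.12]. Speed limits (rad/s): [2.57, 2.57, 3.14, 3.14, 3.14, 3.14].

## Interface

Orientations are given as a rotation vector (axis times angle).
In Python, from bench import sense, grab_frame, camera_params, close_job, cut_out, spot_point, tcp_to_tips gives the robot as it stands. The module is installed in compiled form; this text tells all that it offers.
- The arm moves only by the tool arm_command, never from a script. Its argument "increments" is a list of rows, each an object with "xyz": the shift along the tool's x, y, z in cm, a list of three; "twist": the turn, a rotation vector about the tool's x, y, z in rad, a list of three; "claw": the closure, from 0 (fully open) to 1 (shut). A call has 1 to 20 rows; each row is the pose to reach, as a shift and turn from the pose commanded when the call began, along the tool's axes at that moment; what a row does not reach only later rows make up. A row lasts 1/10 s, in which the tool goes at most 50 mm and 8.59 degrees, less where a joint would pass 70% of its speed; a pose out of reach is approached as far as the arm can. A call with a gripper value outside its range is refused whole. The fingers move at their own pace and stop on an object; the grip force is fixed at half the most. Time passes only in rows, so rows that repeat a pose let the fingers close. It gives the time, the measured TCP pose, the force, the opening and the grip force at its end, in the units of the state.
- sense(): the state, without advancing time (a new reading comes with each control period).
- grab_frame(name): name is "scene" or "side" or "wrist"; returns (picture, depth): 480x640x3 uint8, blue, green, red; 480x640 float32, m along the optical axis (not along the pixel's ray), 0 where there is no reading.
- camera_params(name): a dict with "fx", "fy", "cx", "cy" (pixels), "world_from_camera" (4x4, takes a point from camera to world coordinates); the wrist camera has in their place "T_tool_cam" (4x4, takes a point from camera to tool coordinates, whose origin is the TCP and whose axes are the flange's). Camera axes: x right, y up, looking along -z (the intrinsics and any distortion apply to the point x, -y, -z); pixel columns grow to the right and rows downward; lengths in m; the calibration is good to about 2 mm. A picture is of the moment at which its call begins: read the wrist's pose just before it. camera_params takes no time and is no camera call.
- close_job(): hands the job in; it is judged then, once.
Trained networks look in the newest picture that a camera, given by its name, has taken for a name from the list of things; names that differ only in an ending like _2 or _b are one class to them, and where a whole thing is asked for, a point or a joint stands for the part that bears it (a point fixed in the world has none). Each returns a list of dicts, best first, with "conf" (0 to 1); they miss things now and then, are a little off and sometimes report something else, mostly with a low value. They report only what shows in the picture. A call takes as long as a camera call. They do not tell look-alikes from the thing itself.
- cut_out(camera, query): "region" (480x640 bool, what is visible of it).
- spot_point(camera, query): "location" ([x, y, z] in m, in world coordinates, good to about 4 mm: a listed point, or the origin of a listed thing).
The state is a dict: "time_s": time; "joint_pos": joint angles; "dq": joint speeds; "tau": joint torques, N m; "tool_pos": TCP position; "orientation": TCP orientation; "contact_force": force on the tool from outside, world axes, zero at the start; "ft_torque": the same for the moment, N m; "opening": finger opening in m; "finger_force": force on a finger pad.
Only numpy, scipy, OpenCV 4.12 (cv2) and the standard library are available. Lean on these libraries where they do the work, as an engineer would, in place of code of your own. Each camera call takes 0.05 s, during which the arm holds its last target. There are 200 camera calls.

## Task

Get the coupler bin ready: first hang the loose stock tag by its eye over the upright peg on the bin's front, flat down on the peg's rest, and let go of it. Then pick up the nested lid set by the sides of the inner lid (through the outer lid's thumb notches), carry both lids together and seat them gently on the bin, and after that lift off the outer lid alone by its handle, leaving the inner lid fully seated and undisturbed. Finish holding the outer lid level and still in the gripper, about 10 cm clear above the inner lid, with the other things on the bench left where they were.

Things in the scene. Friction and masses are not known exactly. Their poses are not given: they have to be found in the camera images.
- bin_mouth (a point): Small open grey parts bin, fixed to the bench on its left or right side: 110 mm long (x), 58 wide (y), 70 high, walls 4 mm, mouth 102 x 50 mm. This point: centre of the mouth at rim height, 70 mm above the bench; z up, x along the length. Its front (-x end) carries the tag peg.
- peg_seat (a point): Foot of the upright steel tag peg on the bin's front bracket: on the peg's axis, on top of its round rest (radius 24 mm), 36 mm above the bench, 95 mm from the bin's centre along the bin's -x (40 mm from its front wall). The peg is 8 mm thick, stands 27 mm above this point, pointed at the top. Axes as the bin's.
- tag_eye (a point): Loose aluminium stock tag lying flat, 50 g, 12 mm thick: 44 x 44 mm eye plate with a 17 mm through hole (axis z) and a tongue to -x, 18 mm wide (y), 46 long. This point: the hole's centre, half-way up, 6 mm above the underside; hung, 6 mm above peg_seat. Best hung with the tongue pointing away from the bin (bin's -x); let go there it stays flat.
- tag_grip (a point): Centre of the tag's tongue, half-way up, where to grip it across its 18 mm width (y): 45 mm from tag_eye along the tag's -x. Axes as tag_eye.
- inner_mid (a point): Loose grey inner lid, 200 g: band 112 x 64 x 18 mm (x, y, z) over a plug 12 mm deep, 98 x 46 (2 mm play in the mouth; lowest 5 mm only 92 x 40). This point: the band's centre, 21 mm above the plug's foot, on which it stands at first; seated, 9 mm above bin_mouth. z up; fits either way round. Grip across y at mid-length; the band overhangs the bin's sides by 3 mm, so fingers pass.
- outer_handle (a point): Loose white outer lid, 100 g, a cap lying on the inner lid (2 mm play, no catch): 121 x 73 mm, skirt 10 mm deep, plate 5 mm. Thumb notches mid-way in both long sides, 52 mm long (x), cap 54 wide there, bare the inner lid's sides. Bar handle on top 50 x 14 x 24 mm; this point: its centre, 12 mm above the plate, 26 above inner_mid when nested. Axes as the inner lid.
- tag: The stock tag as a whole; origin at the hole's axis on the underside, axes as tag_eye.
- inner_lid: The inner lid as a whole; origin at the centre of the plug's underside.
- outer_lid: The outer lid as a whole; origin at the middle of the skirt's lower edge, 27 mm under outer_handle.
- bin: The fixed bin with its peg; origin on the bench under the bin's centre.
- power_brick: Bystander: black power brick 50 x 110 x 32 mm; origin under its centre. Leave alone.
- mouse: Bystander: black computer mouse 105 x 60 x 27 mm; origin under its centre. Leave alone.
- driver: Bystander: screwdriver lying on the bench, 160 mm long. Leave alone.
- jar: Bystander: small jar, 56 mm across, 65 mm high; origin under its centre. Leave alone.
- adapter: Bystander: white plug adapter 42 x 30 x 26 mm with a steel plug; origin under its centre. Leave alone.
- hub: Bystander: flat black hub 70 x 100 x 26 mm; origin under its centre. Leave alone.
Mind the look-alikes: they are no part of the job. Of the things that look like the outer_lid, the larger one is meant. Leave any turquoise look-alike of the bin alone.

How it is judged:
On the way, in this order (a step that is already met when the one before it is completed fails the run):
1. the tag hangs by its eye on the peg, flat on the rest, and is let go (horizontal distance between tag_eye and peg_seat below 0.008 m and z of tag_eye in the frame of peg_seat between 0.002 and 0.012 m and angle between tag_eye's own z axis and vertical below 0.15 rad and contact force between the fingers and tag below 0.1 N), for 0.2 s.
2. the inner lid is seated on the bin with the outer lid still nested on it (horizontal distance between inner_mid and bin_mouth below 0.005 m and z of inner_mid in the frame of bin_mouth between 0.006 and 0.012 m and angle between inner_mid's own z axis and vertical below 0.05 rad and angle between the x axis of inner_mid and the x axis of bin_mouth, either way round below 0.08 rad and distance between outer_handle and inner_mid below 0.03 m), for 0.2 s.
At the end, for the whole second after the job is handed in: Tag flat on the peg's rest, eye within 8 mm of the peg, untouched; inner lid untouched and seated within 5 mm across, 3 mm in height, 0.05 rad of level; outer lid held still in the fingers, level within 0.25 rad, handle over 165 mm above the bench, touching nothing else (all of step 1 and linear speed of each of tag, inner_lid below 0.02 m/s and horizontal distance between inner_mid and bin_mouth below 0.005 m and z of inner_mid in the frame of bin_mouth between 0.006 and 0.012 m and angle between inner_mid's own z axis and vertical below 0.05 rad and angle between the x axis of inner_mid and the x axis of bin_mouth, either way round below 0.08 rad and contact force between the fingers and inner_lid below 0.1 N and contact force between outer_lid and inner_lid below 0.05 N and contact force between outer_lid and bin below 0.05 N and contact force between outer_lid and tag below 0.05 N and contact force between the fingers and outer_lid above 1 N and height (world z) of outer_handle above 0.165 m and angle between outer_handle's own z axis and vertical below 0.25 rad and linear speed of outer_lid below 0.03 m/s); the arm keeps its last pose, push and grip.
It fails at once if the outer lid comes off the inner lid while the inner lid is not seated on the bin, or the inner lid is unseated afterwards (more than 6 mm aside, 5 mm up or down, 0.08 rad tilted) (distance between outer_handle and inner_mid above 0.036 m and not (horizontal distance between inner_mid and bin_mouth below 0.006 m and z of inner_mid in the frame of bin_mouth between 0.004 and 0.014 m and angle between inner_mid's own z axis and vertical below 0.08 rad and angle between the x axis of inner_mid and the x axis of bin_mouth, either way round below 0.1 rad)).
It fails at once if the lid set is let fall (contact force between the fingers and inner_lid below 0.05 N and linear speed of inner_lid above 0.5 m/s).
It fails at once if another thing on the bench is pushed away (over 25 mm) (distance of any of power_brick, mouse, driver, jar, adapter, hub from where it was at the start of the episode above 0.025 m).
It also fails if it takes over 72 s, if anything falls off the work surface, if the arm or the gripper's body presses on something with over 40 N, if the wrist force passes 120 N, or if a joint passes its speed limit or range.

## Working session

There is one attempt and no reset: what is moved stays moved. The work goes in short steps, Python scripts to look and compute and a tool call to move; the robot and the scene stay as the last step left them, time stands still between calls to the robot, and variables do not carry over. Pictures are saved under pics/ and viewed, at most 10 in all, crops included, and the job is handed in when it is done.

Besides the shell and the picture viewer there is one more tool, called after "Emit:" as name(argument=value, ...) on one line, values as JSON. arm_command: Moves the arm, as the interface text tells. Its arguments: {"type":"object","properties":{"increments":{"type":"array","items":{"type":"object","properties":{"xyz":{"type":"array","items":{"type":"number"}},"twist":{"type":"array","items":{"type":"number"}},"claw":{"type":"number"}}}}},"required":["increments"]}

```bash
mkdir -p pics
cat > h.py <<'E'
import numpy as np, cv2
from scipy.spatial.transform import Rotation as R
from bench import *
def cam(name):
    p=camera_params(name)
    if 'world_from_camera' in p: T=np.array(p['world_from_camera'])
    else:
        s=sense(); W=np.eye(4); W[:3,:3]=R.from_rotvec(s['orientation']).as_matrix(); W[:3,3]=s['tool_pos']
        T=W@np.array(p['T_tool_cam'])
    return p,T
def cloud(name,depth,T=None):
    p,T0=cam(name); T=T0 if T is None else T
    v,u=np.mgrid[0:480,0:640]
    P=np.stack([(u-p['cx'])/p['fx']*depth,-(v-p['cy'])/p['fy']*depth,-depth],-1)
    W=P@T[:3,:3].T+T[:3,3]; W[depth<=0]=np.nan
    return W
def totool(d):
    return R.from_rotvec(sense()['orientation']).as_matrix().T@np.array(d)
E
python3 - <<'E'
from h import *
np.set_printoptions(precision=4,suppress=True)
s=sense(); print(s['time_s'],s['tool_pos'],s['orientation'],s['opening'],tcp_to_tips)
print(R.from_rotvec(s['orientation']).as_matrix())
print(camera_params('scene'));print(camera_params('wrist').keys())
ims=[]
for c in ['scene','side']:
    im,d=grab_frame(c); cv2.imwrite(f'pics/{c}.png',im); np.save(c+'.npy',d)
    for q in ['bin_mouth','peg_seat','tag_eye','tag_grip','inner_mid','outer_handle','driver','jar','mouse','hub','power_brick','adapter']:
        print(c,q,[(np.round(r['location'],3).tolist(),round(r['conf'],2)) for r in spot_point(c,q)[:3]])
E
```

```text
0.0 [ 0.2444 -0.4921  0.2258] [-3.0568 -0.717   0.0001] 0.09308041764560318 0.008
[[ 0.8957  0.4447 -0.0005]
 [ 0.4447 -0.8957  0.0018]
 [ 0.0003 -0.0018 -1.    ]]
{'fx': 500.50942485175887, 'fy': 500.50942485175887, 'cx': 317.1276096564873, 'cy': 250.0243913511804, 'world_from_camera': array([[ 0.2814, -0.5818,  0.7631,  1.4607],
       [ 0.9596,  0.169 , -0.225 , -0.2619],
       [ 0.0019,  0.7956,  0.6059,  0.7741],
       [ 0.    ,  0.    ,  0.    ,  1.    ]])}
dict_keys(['fx', 'fy', 'cx', 'cy', 'T_tool_cam'])
scene bin_mouth [([0.787, -0.342, 0.069], 0.94), ([0.551, -0.279, 0.072], 0.92)]
scene peg_seat [([0.456, -0.272, 0.038], 0.97), ([0.7, -0.307, 0.033], 0.65)]
scene tag_eye [([0.571, -0.014, 0.006], 0.74)]
scene tag_grip [([0.532, 0.002, 0.011], 0.67), ([0.556, 0.215, 0.053], 0.19)]
scene inner_mid [([0.553, 0.213, 0.021], 0.41)]
scene outer_handle [([0.554, 0.218, 0.051], 0.62), ([0.408, 0.186, 0.024], 0.58)]
scene driver [([0.426, 0.007, -0.002], 0.71), ([0.43, 0.432, 0.002], 0.67)]
scene jar [([0.757, 0.147, 0.004], 0.64)]
scene mouse [([0.426, 0.01, -0.004], 0.76)]
scene hub [([0.764, -0.149, -0.001], 0.72), ([0.76, 0.144, 0.001], 0.71)]
scene power_brick [([0.717, 0.003, 0.002], 0.66)]
scene adapter []
side bin_mouth [([0.549, -0.277, 0.074], 0.94), ([0.786, -0.343, 0.071], 0.82), ([0.765, -0.143, -0.0], 0.74)]
side peg_seat [([0.698, -0.312, 0.034], 0.87), ([0.458, -0.268, 0.031], 0.82)]
side tag_eye [([0.574, -0.013, 0.005], 0.58)]
side tag_grip [([0.531, 0.002, 0.003], 0.74)]
side inner_mid [([0.553, 0.213, 0.02], 0.44)]
side outer_handle [([0.555, 0.213, 0.046], 0.79), ([0.408, 0.186, 0.017], 0.69)]
side driver [([0.434, 0.431, -0.001], 0.92)]
side jar [([0.756, 0.143, 0.002], 0.85), ([0.766, -0.146, 0.001], 0.16)]
side mouse [([0.42, 0.012, 0.002], 0.89)]
side hub [([0.767, -0.146, 0.0], 0.97)]
side power_brick [([0.719, 0.002, -0.0], 0.78)]
side adapter []
```

View pics/scene.png

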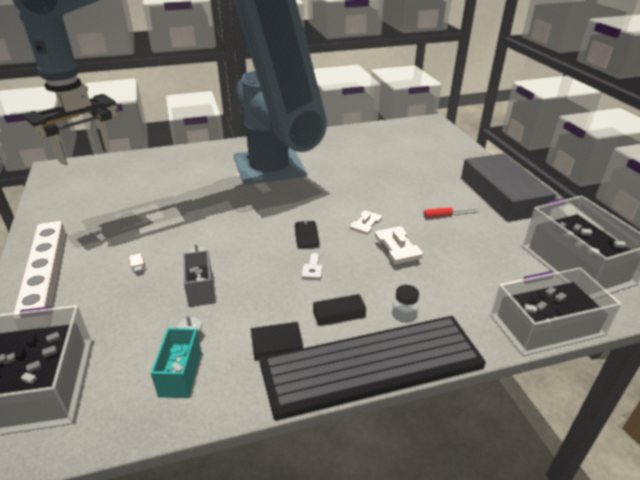

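View pics/side.png

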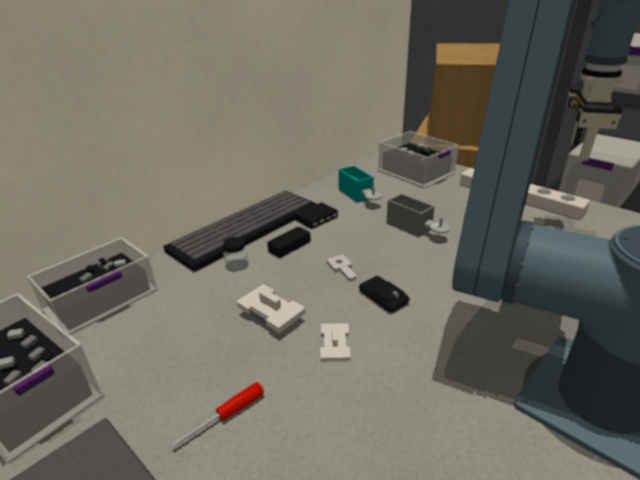

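Emit:
arm_command(increments=[{"xyz": [47.8, -31, 0], "twist": [0, 0, 0.82], "claw": 0}, {"xyz": [47.8, -31, 0], "twist": [0, 0, 0.82], "claw": 0}, {"xyz": [47.8, -31, 0], "twist": [0, 0, 0.82], "claw": 0}, {"xyz": [47.8, -31, 0], "twist": [0, 0, 0.82], "claw": 0}, {"xyz": [47.8, -31, 0], "twist": [0, 0, 0.82], "claw": 0}, {"xyz": [47.8, -31, 0], "twist": [0, 0, 0.82], "claw": 0}, {"xyz": [47.8, -31, 0], "twist": [0, 0, 0.82], "claw": 0}, {"xyz": [47.8, -31, 0], "twist": [0, 0, 0.82], "claw": 0}, {"xyz": [47.8, -31, 0], "twist": [0, 0, 0.82], "claw": 0}, {"xyz": [47.8, -31, 0], "twist": [0, 0, 0.82], "claw": 0}, {"xyz": [47.8, -31, 0], "twist": [0, 0, 0.82], "claw": 0}, {"xyz": [47.8, -31, 0], "twist": [0, 0, 0.82], "claw": 0}, {"xyz": [47.8, -31, 0], "twist": [0, 0, 0.82], "claw": 0}, {"xyz": [47.8, -31, 0], "twist": [0, 0, 0.82], "claw": 0}, {"xyz": [47.8, -31, 0], "twist": [0, 0, 0.82], "claw": 0}])

```text
time_s: 2.8
tool_pos: [0.5344, -0.0032, 0.2266]
orientation: [3.09, -0.562, -0.001]
contact_force: [0.1, 0.3, -0.2]
opening: 0.0931
finger_force: 0.0
```

```bash
cat >> h.py <<'E'
np.set_printoptions(precision=4,suppress=True)
def look(fn,qs):
    s=sense(); print('t',s['time_s'],'tcp',s['tool_pos'],'yaw',np.arctan2(*R.from_rotvec(s['orientation']).as_matrix()[[1,0],0]))
    p,T=cam('wrist'); im,d=grab_frame('wrist'); cv2.imwrite(f'pics/{fn}.png',im); W=cloud('wrist',d,T); np.save(fn+'.npy',W)
    for q in qs: print(q,[(np.round(r['location'],4).tolist(),round(r['conf'],2)) for r in spot_point('wrist',q)[:3]])
    return im,W
def rect(W,zlo,zhi,c,rad):
    # rectangle fit (xy) of points in height slab near c
    m=(W[...,2]>zlo)&(W[...,2]<zhi)&(np.hypot(W[...,0]-c[0],W[...,1]-c[1])<rad)
    P=W[m]; (x,y),(w,h),a=cv2.minAreaRect((P[:,:2]*1000).astype(np.float32))
    print('slab',zlo,zhi,'n',m.sum(),'c',round(x,1),round(y,1),'size',round(w,1),round(h,1),'ang',round(np.radians(a),3),'zmed',np.median(P[:,2]))
    return m
E
python3 - <<'E'
from h import *
print(camera_params('wrist')['T_tool_cam'])
im,W=look('w1',['tag_eye','tag_grip','tag','outer_handle','inner_mid'])
rect(W,.007,.02,(.555,-.007),.065)
E
```

```text
[[ 0.0002  0.9539  0.3002  0.0829]
 [ 1.     -0.0002 -0.0002 -0.0009]
 [-0.0001  0.3002 -0.9539 -0.1575]
 [ 0.      0.      0.      1.    ]]
t 2.8 tcp [ 0.5344 -0.0032  0.2266] yaw -0.3597219886011954
tag_eye [([0.5724, -0.0131, 0.0085], 0.89), ([0.5535, 0.2122, 0.003], 0.39)]
tag_grip [([0.5303, 0.0007, 0.0069], 0.82)]
tag [([0.5702, -0.0171, 0.0048], 0.71)]
outer_handle [([0.5528, 0.2152, 0.0487], 0.95), ([0.404, 0.1884, 0.0248], 0.68)]
inner_mid []
slab 0.007 0.02 n 2802 c 549.3 -4.9 size 44.0 89.9 ang 1.196 zmed 0.011508925291257965
```

Emit:
arm_command(increments=[{"xyz": [-0.65, -0.35, 5], "twist": [0, 0, 0.015], "claw": 0}, {"xyz": [-0.65, -0.35, 10], "twist": [0, 0, 0.015], "claw": 0.3}, {"xyz": [-0.65, -0.35, 15], "twist": [0, 0, 0.015], "claw": 0.4}, {"xyz": [-0.65, -0.35, 18], "twist": [0, 0, 0.015], "claw": 0.4}, {"xyz": [-0.65, -0.35, 20], "twist": [0, 0, 0.015], "claw": 0.4}, {"xyz": [-0.65, -0.35, 21], "twist": [0, 0, 0.015], "claw": 0.4}, {"xyz": [-0.65, -0.35, 21.5], "twist": [0, 0, 0.015], "claw": 0.4}, {"xyz": [-0.65, -0.35, 21.5], "twist": [0, 0, 0.015], "claw": 0.4}, {"xyz": [-0.65, -0.35, 21.5], "twist": [0, 0, 0.015], "claw": 1}, {"xyz": [-0.65, -0.35, 21.5], "twist": [0, 0, 0.015], "claw": 1}, {"xyz": [-0.65, -0.35, 21.5], "twist": [0, 0, 0.015], "claw": 1}, {"xyz": [-0.65, -0.35, 21.5], "twist": [0, 0, 0.015], "claw": 1}, {"xyz": [-0.65, -0.35, 21.5], "twist": [0, 0, 0.015], "claw": 1}, {"xyz": [-0.65, -0.35, 21.5], "twist": [0, 0, 0.015], "claw": 1}, {"xyz": [-0.65, -0.35, 21.5], "twist": [0, 0, 0.015], "claw": 1}])

```text
time_s: 4.6
tool_pos: [0.5302, 0.0031, 0.0119]
orientation: [3.087, -0.584, 0.001]
contact_force: [0.0, 0.3, 3.3]
opening: 0.0179
finger_force: 29.9
```

Emit:
arm_command(increments=[{"xyz": [0, 0, -3], "twist": [0, 0, 0], "claw": 1}, {"xyz": [0, 0, -8], "twist": [0, 0, 0], "claw": 1}, {"xyz": [0, 0, -12], "twist": [0, 0, 0], "claw": 1}, {"xyz": [-1, 4, -15], "twist": [0, 0, -0.1], "claw": 1}, {"xyz": [-2, 8, -16.8], "twist": [0, 0, -0.2], "claw": 1}, {"xyz": [-3, 12, -16.8], "twist": [0, 0, -0.29], "claw": 1}, {"xyz": [-4, 16, -16.8], "twist": [0, 0, -0.29], "claw": 1}, {"xyz": [-5, 20, -16.8], "twist": [0, 0, -0.29], "claw": 1}, {"xyz": [-5.5, 24, -16.8], "twist": [0, 0, -0.29], "claw": 1}, {"xyz": [-6, 28, -16.8], "twist": [0, 0, -0.29], "claw": 1}, {"xyz": [-6.1, 30, -16.8], "twist": [0, 0, -0.29], "claw": 1}, {"xyz": [-6.1, 30.9, -16.8], "twist": [0, 0, -0.29], "claw": 1}, {"xyz": [-6.1, 30.9, -16.8], "twist": [0, 0, -0.29], "claw": 1}, {"xyz": [-6.1, 30.9, -16.8], "twist": [0, 0, -0.29], "claw": 1}, {"xyz": [-6.1, 30.9, -16.8], "twist": [0, 0, -0.29], "claw": 1}])

```text
time_s: 6.1
tool_pos: [0.3607, -0.261, 0.1795]
orientation: [-3.138, 0.13, 0.0]
contact_force: [-0.5, 0.1, -1.2]
opening: 0.0176
finger_force: 29.9
```

Run:
```python
from h import *
im,W=look('w2',['peg_seat','bin_mouth','tag_eye','tag_grip','bin'])
rect(W,.060,.08,(.55,-.277),.075)
m=rect(W,.028,.042,(.457,-.27),.035)
rect(W,.045,.066,(.457,-.27),.025)
rect(W,.15,.2,(.39,-.262),.1)
```

```text
t 6.1 tcp [ 0.3607 -0.261   0.1795] yaw -0.08276064034463687
peg_seat [([0.4588, -0.275, 0.0362], 0.56)]
bin_mouth []
tag_eye [([0.4066, -0.2637, 0.1771], 0.89)]
tag_grip [([0.3633, -0.2599, 0.1742], 0.62)]
bin [([0.4047, -0.2654, 0.1686], 0.49)]
slab 0.06 0.08 n 1268 c 503.2 -273.2 size 58.1 15.2 ang 1.501 zmed 0.06913632641373424
slab 0.028 0.042 n 4108 c 461.4 -272.9 size 47.2 58.9 ang 1.127 zmed 0.03550398712817651
slab 0.045 0.066 n 100 c 456.1 -270.4 size 6.7 7.9 ang 1.483 zmed 0.05929726402564148
slab 0.15 0.2 n 15974 c 381.9 -261.6 size 48.6 90.5 ang 1.472 zmed 0.17902616975921565
```

View pics/w2.png

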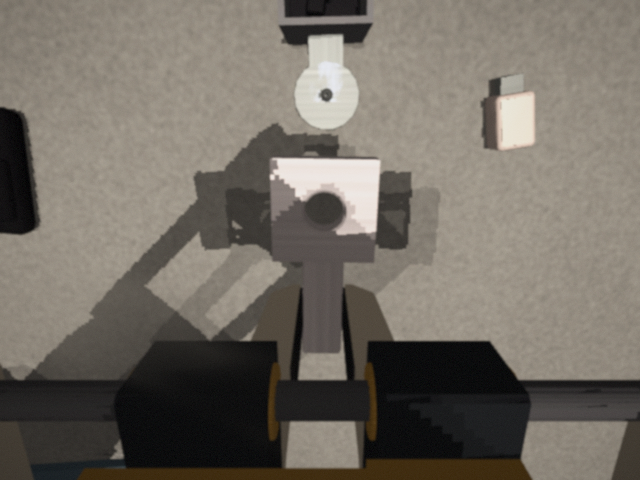

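Run:
```python
from h import *
W=np.load('w2.npy'); im=cv2.imread('pics/w2.png')
p,T=cam('wrist')
def atz(u,v,z):
    r=T[:3,:3]@np.array([(u-p['cx'])/p['fx'],-(v-p['cy'])/p['fy'],-1]); return T[:3,3]+r*(z-T[2,3])/r[2]
tag=(W[...,2]>.15)&(W[...,2]<.2); sub=tag[155:265,268:382]
print('tag z', np.percentile(W[155:265,268:382][sub][:,2],[5,50,95]))
g=im[:,:,1].astype(int)
hole=np.zeros_like(tag); hole[190:232,302:350]=~tag[190:232,302:350]
v,u=np.nonzero(hole); print('hole depth px',len(u),u.mean(),v.mean())
hg=np.zeros_like(tag); hg[185:235,300:352]=g[185:235,300:352]<90
v2,u2=np.nonzero(hg); print('hole grey px',len(u2),u2.mean(),v2.mean(),(u2.min()+u2.max())/2,(v2.min()+v2.max())/2)
for uu,vv in[(u.mean(),v.mean()),(u2.mean(),v2.mean())]: print(atz(uu,vv,.1795))
P=W[60:135,285:370].reshape(-1,3); k=P[:,2]>.052; print('peg',k.sum(),P[k].mean(0),P[k][:,2].max())
# rest circle
c=np.array([.457,-.272]); m=(np.abs(W[...,2]-.036)<.004)&(np.hypot(W[...,0]-c[0],W[...,1]-c[1])<.035)&(W[...,0]<.462)
cnt,_=cv2.findContours(m.astype(np.uint8),0,1)
q=max(cnt,key=len)[:,0]; Q=W[q[:,1],q[:,0],:2]; Q=Q[Q[:,0]<.458]
A=np.c_[2*Q,np.ones(len(Q))]; s=np.linalg.lstsq(A,(Q**2).sum(1),rcond=None)[0]; print('rest',s[:2],np.sqrt(s[2]+s[0]**2+s[1]**2))
```

```text
tag z [0.1769 0.1789 0.18  ]
hole depth px 958 323.1544885177453 208.18371607515658
hole grey px 1544 320.3873056994819 214.345207253886 322.0 213.5
[ 0.4066 -0.2649  0.1795]
[ 0.4041 -0.2635  0.1795]
peg 98 [ 0.4559 -0.2703  0.0592] 0.06380686009546721
rest [ 0.4497 -0.2703] 0.018498349812018117
```

Emit:
arm_command(increments=[{"xyz": [2.5, 0.1, 2], "twist": [0, 0, 0], "claw": 1}, {"xyz": [5.0, 0.2, 4], "twist": [0, 0, 0], "claw": 1}, {"xyz": [5.0, 0.2, 7], "twist": [0, 0, 0], "claw": 1}, {"xyz": [5.0, 0.2, 9], "twist": [0, 0, 0], "claw": 1}, {"xyz": [5.0, 0.2, 9.5], "twist": [0, 0, 0], "claw": 1}, {"xyz": [5.0, 0.2, 9.5], "twist": [0, 0, 0], "claw": 1}, {"xyz": [5.0, 0.2, 9.5], "twist": [0, 0, 0], "claw": 1}])

```text
time_s: 7.1
tool_pos: [0.4105, -0.2689, 0.0856]
orientation: [3.138, -0.132, 0.002]
contact_force: [-0.1, -0.6, -1.2]
opening: 0.0178
finger_force: 29.9
```

Run:
```python
from h import *
im,W=look('w3',['tag_eye','peg_seat'])
cv2.imwrite('pics/w3c.png',cv2.resize(im[60:300,160:480],(640,480)))
```

```text
t 7.1 tcp [ 0.4105 -0.2689  0.0856] yaw -0.08425454699905774
tag_eye [([0.4554, -0.2739, 0.083], 0.6)]
peg_seat [([0.4579, -0.2726, 0.036], 0.77)]
```

View pics/w3c.png

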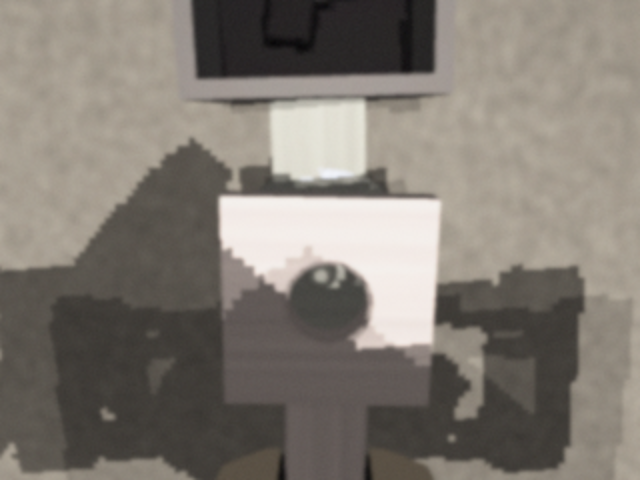

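The crop shows the tag above the rest, hole at crop (328,300), with the peg tip glinting at about (330,275) in it; I check by depth.

Run:
```python
from h import *
W=np.load('w3.npy'); p,T=cam('wrist')
w=W[180:240,290:360]; z=w[...,2]
print('cam',T[:3,3])
k=(z>.040)&(z<.066); print('peg',k.sum(),w[k].mean(0),w[k].max(0),w[k].min(0))
tagm=z>.072; h=~tagm; v,u=np.nonzero(h); u=u+290;v=v+180; k2=(u<345)&(u>300)&(v<235)&(v>185); u,v=u[k2],v[k2]; print(len(u),u.mean(),v.mean())
r=T[:3,:3]@np.array([(u.mean()-p['cx'])/p['fx'],-(v.mean()-p['cy'])/p['fy'],-1]); print('hole',T[:3,3]+r*(.0855-T[2,3])/r[2])
for row in z[::4,::4]: print(' '.join('%3.0f'%(a*1000) for a in row))
```

```text
cam [ 0.4933 -0.2745  0.2435]
peg 121 [ 0.4559 -0.2707  0.0601] [ 0.4584 -0.2668  0.0631] [ 0.4522 -0.2741  0.0564]
960 323.12916666666666 208.10833333333332
hole [ 0.4565 -0.2722  0.0855]
 85  85  85  85  85  84  84  86  85  85  85  85  84  86  87  86  84  85
 85  84  85  85  85  85  85  85  86  86  85  85  85 nan  85  87  85  85
 85  85  85  86  85  85  86  84  84  84  85  86  84  86  86  85  85  85
 85  86  84  85  85  85  84  84  85  84  85  84  86  86  85  86  85  86
 85  85  85  84  86  85  59  36  63  59 nan  36  84  85  86  86  85  86
 86  86  85  85  84  36  60  36  62  58  36  35  36  85  85  84  85  85
 85  86  85  85  35  36  35  35  36  36  35  36  36  85  85 nan  85  86
 85  85  85  85  35  36  36  36  35  37  36  36  36  74  85  85  85  86
 86  85  86  84  35  34  36  35  36  35  37  36  36  76  85  85  85  85
 85  85  86  84  76  36  36  35  35  35  37  34  36  80  85  85  85  85
 85  85  85  86  80  74  35  36  36  35  35  36  77  84  85  86  86  86
 85  85  85  85  86  80  76  72  37  35  75  77  82  84  86  85  85  84
 84  86  86  85  84  85  83  79  80  79  81  84  84  85  86  85  85  86
 86  85  86  84  85  86  85  84  84  85  84  85  86  85  84  85  86  85
 86  85  85  86  85  87  85  85  84  85  85  85  85  85  85  86  85  85
```

Emit:
arm_command(increments=[{"xyz": [0, -0.12, 1], "twist": [0, 0, 0], "claw": 1}, {"xyz": [0, -0.12, 2], "twist": [0, 0, 0], "claw": 1}, {"xyz": [0, -0.12, 3], "twist": [0, 0, 0], "claw": 1}, {"xyz": [0, -0.12, 3.5], "twist": [0, 0, 0], "claw": 1}, {"xyz": [0, -0.12, 3.7], "twist": [0, 0, 0], "claw": 1}, {"xyz": [0, -0.12, 3.7], "twist": [0, 0, 0], "claw": 1}, {"xyz": [0, -0.12, 3.7], "twist": [0, 0, 0], "claw": 1}])

```text
time_s: 7.95
tool_pos: [0.41, -0.2671, 0.0475]
orientation: [-3.139, 0.132, 0.0]
contact_force: [-0.8, -0.2, 1.0]
opening: 0.0176
finger_force: 30.0
```

Emit:
arm_command(increments=[{"xyz": [0, 0, 0], "twist": [0, 0, 0], "claw": 0.5}, {"xyz": [0, 0, 0], "twist": [0, 0, 0], "claw": 0.5}, {"xyz": [0, 0, 0], "twist": [0, 0, 0], "claw": 0.5}, {"xyz": [0, 0, 0], "twist": [0, 0, 0], "claw": 0.5}, {"xyz": [0, 0, 0], "twist": [0, 0, 0], "claw": 0.5}, {"xyz": [0, 0, 0], "twist": [0, 0, 0], "claw": 0.5}, {"xyz": [0, 0, -1], "twist": [0, 0, 0], "claw": 0.5}, {"xyz": [0, 0, -3], "twist": [0, 0, 0], "claw": 0.5}, {"xyz": [0, 0, -7], "twist": [0, 0, 0], "claw": 0.5}, {"xyz": [-2, 0, -12], "twist": [0, 0, 0], "claw": 0.5}, {"xyz": [-4, 0, -16], "twist": [0, 0, 0], "claw": 0.5}, {"xyz": [-5, 0, -18], "twist": [0, 0, 0], "claw": 0.5}, {"xyz": [-5, 0, -18], "twist": [0, 0, 0], "claw": 0.5}, {"xyz": [-5, 0, -18], "twist": [0, 0, 0], "claw": 0.5}])

```text
time_s: 9.35
tool_pos: [0.3603, -0.263, 0.2279]
orientation: [3.138, -0.133, 0.002]
contact_force: [-0.5, 0.7, 0.2]
opening: 0.0465
finger_force: 0.0
```

Run:
```python
from h import *
im,W=look('w4',['tag_eye','peg_seat','bin_mouth'])
rect(W,.043,.055,(.42,-.268),.07)
rect(W,.060,.08,(.55,-.277),.075)
im,d=grab_frame('side')
W=cloud('side',d)
for q in ['tag_eye','outer_handle','inner_mid']: print(q,[(np.round(r['location'],4).tolist(),round(r['conf'],2)) for r in spot_point('side',q)[:3]])
for c in ['scene','side']:
    if c=='scene': im,d=grab_frame('scene'); W=cloud('scene',d)
    rect(W,.064,.08,(.55,-.277),.08)
    rect(W,.027,.042,(.554,.214),.085); rect(W,.043,.07,(.554,.214),.04)
```

```text
t 9.35 tcp [ 0.3603 -0.263   0.2279] yaw -0.08469743214411633
tag_eye [([0.4557, -0.2707, 0.0458], 0.87)]
peg_seat [([0.4564, -0.2758, 0.037], 0.84)]
bin_mouth []
slab 0.043 0.055 n 3875 c 431.0 -267.5 size 44.0 89.9 ang 1.482 zmed 0.04748624445151045
slab 0.06 0.08 n 1083 c 509.2 -273.5 size 58.0 27.9 ang 1.488 zmed 0.0692282754950968
tag_eye [([0.4552, -0.2718, 0.0422], 0.86), ([0.5562, 0.2132, 0.0457], 0.73), ([0.7186, 0.0028, 0.0047], 0.44)]
outer_handle [([0.4052, 0.1834, 0.0179], 0.76), ([0.5556, 0.214, 0.0448], 0.61)]
inner_mid [([0.5522, 0.2126, 0.0154], 0.65), ([0.4625, -0.2702, 0.0358], 0.21)]
slab 0.064 0.08 n 239 c 553.6 -275.3 size 58.3 117.6 ang 1.52 zmed 0.06720249550151547
slab 0.027 0.042 n 747 c 553.9 217.1 size 131.1 77.3 ang 0.038 zmed 0.033117242668762925
slab 0.043 0.07 n 125 c 555.5 215.0 size 54.0 16.1 ang 0.06 zmed 0.05513793225662422
slab 0.064 0.08 n 239 c 553.6 -275.3 size 58.3 117.6 ang 1.52 zmed 0.06720249550151547
slab 0.027 0.042 n 747 c 553.9 217.1 size 131.1 77.3 ang 0.038 zmed 0.033117242668762925
slab 0.043 0.07 n 125 c 555.5 215.0 size 54.0 16.1 ang 0.06 zmed 0.05513793225662422
```

Emit:
arm_command(increments=[{"xyz": [5, 0, -2], "twist": [0, 0, 0], "claw": 0}, {"xyz": [10, 0, -3], "twist": [0, 0, 0], "claw": 0}, {"xyz": [14, 0, -3], "twist": [0, 0, 0], "claw": 0}, {"xyz": [14, 0, -3], "twist": [0, 0, 0], "claw": 0}, {"xyz": [14, 0, -3], "twist": [0, 0, 0], "claw": 0}])

```text
time_s: 10.3
tool_pos: [0.4999, -0.2743, 0.2564]
orientation: [-3.138, 0.13, 0.004]
contact_force: [-0.5, 0.2, 0.5]
opening: 0.0819
finger_force: 0.0
```

Run:
```python
from h import *
im,W=look('w5',['peg_seat','bin_mouth'])
m=rect(W,.064,.076,(.55,-.277),.08)
rect(W,.043,.055,(.42,-.268),.07)
r=cut_out('wrist','bin')[0]; print(r['conf'],r['region'].sum())
# mouth interior centroid: points inside bin lower than rim
```

```text
t 10.3 tcp [ 0.4999 -0.2743  0.2564] yaw -0.08270880340631646
peg_seat [([0.4558, -0.275, 0.0349], 0.73)]
bin_mouth [([0.5549, -0.28, 0.0678], 0.89)]
slab 0.064 0.076 n 1951 c 550.8 -276.0 size 58.0 110.4 ang 1.512 zmed 0.06942080367241493
slab 0.043 0.055 n 2429 c 431.3 -267.8 size 43.4 90.9 ang 1.503 zmed 0.04745943623667409
0.76 9000
```

View pics/w5.png

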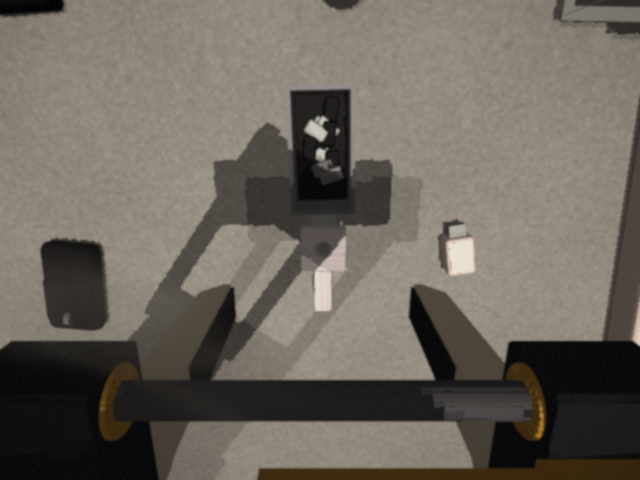

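Emit:
arm_command(increments=[{"xyz": [-4, -48.3, 0], "twist": [0, 0, -0.13], "claw": 0}, {"xyz": [-4, -48.3, 0], "twist": [0, 0, -0.13], "claw": 0}, {"xyz": [-4, -48.3, 0], "twist": [0, 0, -0.13], "claw": 0}, {"xyz": [-4, -48.3, 0], "twist": [0, 0, -0.13], "claw": 0}, {"xyz": [-4, -48.3, 0], "twist": [0, 0, -0.13], "claw": 0}, {"xyz": [-4, -48.3, 0], "twist": [0, 0, -0.13], "claw": 0}, {"xyz": [-4, -48.3, 0], "twist": [0, 0, -0.13], "claw": 0}, {"xyz": [-4, -48.3, 0], "twist": [0, 0, -0.13], "claw": 0}, {"xyz": [-4, -48.3, 0], "twist": [0, 0, -0.13], "claw": 0}, {"xyz": [-4, -48.3, 0], "twist": [0, 0, -0.13], "claw": 0}, {"xyz": [-4, -48.3, 0], "twist": [0, 0, -0.13], "claw": 0}, {"xyz": [-4, -48.3, 0], "twist": [0, 0, -0.13], "claw": 0}, {"xyz": [-4, -48.3, 0], "twist": [0, 0, -0.13], "claw": 0}])

```text
time_s: 11.8
tool_pos: [0.5003, 0.2084, 0.2579]
orientation: [3.14, 0.07, 0.0]
contact_force: [-0.6, -0.3, -0.2]
opening: 0.0927
finger_force: 0.0
```

Run:
```python
from h import *
im,W=look('w6',['outer_handle','inner_mid','outer_lid','inner_lid'])
rect(W,.030,.041,(.554,.214),.085); rect(W,.048,.07,(.554,.214),.05); rect(W,.058,.07,(.554,.214),.05)
rect(W,.012,.041,(.554,.214),.085)
```

```text
t 11.8 tcp [0.5003 0.2084 0.2579] yaw 0.044468591496644214
outer_handle [([0.5519, 0.2137, 0.0481], 0.84), ([0.4067, 0.1887, 0.0214], 0.82)]
inner_mid []
outer_lid [([0.4096, 0.1876, 0.0011], 0.82), ([0.5481, 0.2148, 0.0171], 0.69)]
inner_lid []
slab 0.03 0.041 n 8124 c 551.4 215.5 size 121.3 73.1 ang 0.038 zmed 0.03450500341321794
slab 0.048 0.07 n 849 c 551.2 215.5 size 49.7 12.8 ang 0.047 zmed 0.05836878445465504
slab 0.058 0.07 n 576 c 551.9 215.4 size 48.3 12.8 ang 0.038 zmed 0.05869202462924761
slab 0.012 0.041 n 8521 c 551.4 215.5 size 121.3 73.1 ang 0.038 zmed 0.03446338647213165
```

View pics/w6.png

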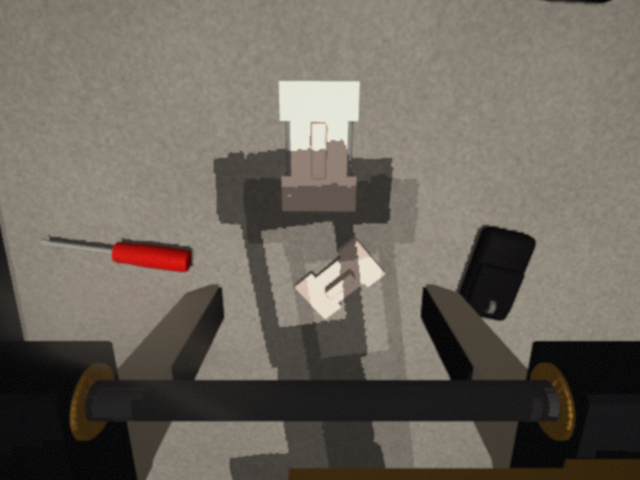

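Emit:
arm_command(increments=[{"xyz": [3, -0.3, 3], "twist": [0, 0, 0.006], "claw": 0}, {"xyz": [5.1, -0.5, 7], "twist": [0, 0, 0.006], "claw": 0}, {"xyz": [5.1, -0.5, 11], "twist": [0, 0, 0.006], "claw": 0}, {"xyz": [5.1, -0.5, 15], "twist": [0, 0, 0.006], "claw": 0}, {"xyz": [5.1, -0.5, 19], "twist": [0, 0, 0.006], "claw": 0}, {"xyz": [5.1, -0.5, 22], "twist": [0, 0, 0.006], "claw": 0}, {"xyz": [5.1, -0.5, 24], "twist": [0, 0, 0.006], "claw": 0}, {"xyz": [5.1, -0.5, 24.6], "twist": [0, 0, 0.006], "claw": 0}, {"xyz": [5.1, -0.5, 24.6], "twist": [0, 0, 0.006], "claw": 0}, {"xyz": [5.1, -0.5, 24.6], "twist": [0, 0, 0.006], "claw": 0}])

```text
time_s: 13.05
tool_pos: [0.5523, 0.2172, 0.0128]
orientation: [-3.141, -0.062, -0.003]
contact_force: [-0.1, 0.1, 0.2]
opening: 0.0931
finger_force: 0.0
```

Emit:
arm_command(increments=[{"xyz": [0, 0.15, 0.1], "twist": [0, 0, 0], "claw": 0}, {"xyz": [0, 0.15, 0.1], "twist": [0, 0, 0], "claw": 0.15}, {"xyz": [0, 0.15, 0.1], "twist": [0, 0, 0], "claw": 0.22}, {"xyz": [0, 0.15, 0.1], "twist": [0, 0, 0], "claw": 0.28}, {"xyz": [0, 0.15, 0.1], "twist": [0, 0, 0], "claw": 0.32}, {"xyz": [0, 0.15, 0.1], "twist": [0, 0, 0], "claw": 0.4}, {"xyz": [0, 0.15, 0.1], "twist": [0, 0, 0], "claw": 1}, {"xyz": [0, 0.15, 0.1], "twist": [0, 0, 0], "claw": 1}, {"xyz": [0, 0.15, 0.1], "twist": [0, 0, 0], "claw": 1}, {"xyz": [0, 0.15, 0.1], "twist": [0, 0, 0], "claw": 1}])

```text
time_s: 14.05
tool_pos: [0.5515, 0.2154, 0.0109]
orientation: [3.141, 0.063, 0.001]
contact_force: [0.2, -4.1, 4.5]
opening: 0.0637
finger_force: 30.0
```

Emit:
arm_command(increments=[{"xyz": [0, 0, -0.5], "twist": [0, 0, 0], "claw": 1}, {"xyz": [0, 0, -1.5], "twist": [0, 0, 0], "claw": 1}, {"xyz": [0, 0, -3], "twist": [0, 0, 0], "claw": 1}, {"xyz": [0, 0, -5], "twist": [0, 0, 0], "claw": 1}, {"xyz": [0, 0, -7.5], "twist": [0, 0, 0], "claw": 1}, {"xyz": [0, 0, -10], "twist": [0, 0, 0], "claw": 1}, {"xyz": [0, 0, -12], "twist": [0, 0, 0], "claw": 1}, {"xyz": [0, 0, -13], "twist": [0, 0, 0], "claw": 1}, {"xyz": [0, 0, -13], "twist": [0, 0, 0], "claw": 1}, {"xyz": [0, 0, -13], "twist": [0, 0, 0], "claw": 1}])

```text
time_s: 15.05
tool_pos: [0.5506, 0.2158, 0.1399]
orientation: [3.141, 0.063, -0.002]
contact_force: [-0.1, 0.4, -3.5]
opening: 0.0638
finger_force: 30.0
```

Run:
```python
from h import *
im,W=look('w7',['outer_handle','inner_mid'])
rect(W,.154,.175,(.5515,.2154),.085); rect(W,.178,.20,(.5515,.2154),.05)
```

```text
t 15.05 tcp [0.5506 0.2158 0.1399] yaw 0.03988217037520487
outer_handle [([0.554, 0.2193, 0.1773], 0.64)]
inner_mid []
slab 0.154 0.175 n 41274 c 550.6 217.2 size 122.2 96.4 ang 0.039 zmed 0.16334425002989233
slab 0.178 0.2 n 8216 c 552.5 214.6 size 50.5 89.4 ang 0.417 zmed 0.18718702065864168
```

View pics/w7.png

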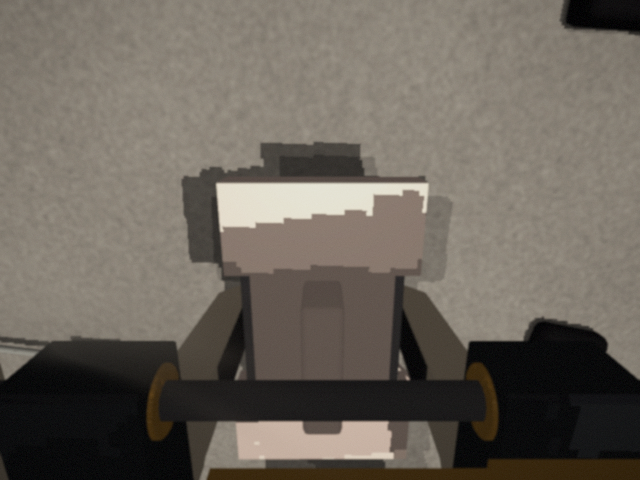

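Emit:
arm_command(increments=[{"xyz": [0, 1, 0], "twist": [0, 0, 0.01], "claw": 1}, {"xyz": [-0.1, 3, 0], "twist": [0, 0, 0.02], "claw": 1}, {"xyz": [-0.2, 6, 0], "twist": [0, 0, 0.03], "claw": 1}, {"xyz": [-0.4, 9.5, 0], "twist": [0, 0, 0.04], "claw": 1}, {"xyz": [-0.5, 13, 0], "twist": [0, 0, 0.05], "claw": 1}, {"xyz": [-0.7, 16.5, 0], "twist": [0, 0, 0.06], "claw": 1}, {"xyz": [-0.8, 20, 0], "twist": [0, 0, 0.07], "claw": 1}, {"xyz": [-1, 23.5, 0], "twist": [0, 0, 0.08], "claw": 1}, {"xyz": [-1.1, 27, 0], "twist": [0, 0, 0.09], "claw": 1}, {"xyz": [-1.2, 30.5, 0], "twist": [0, 0, 0.1], "claw": 1}, {"xyz": [-1.4, 34, 0], "twist": [0, 0, 0.1], "claw": 1}, {"xyz": [-1.5, 37.5, 0], "twist": [0, 0, 0.1], "claw": 1}, {"xyz": [-1.7, 41, 0], "twist": [0, 0, 0.1], "claw": 1}, {"xyz": [-1.8, 44.5, 0], "twist": [0, 0, 0.1], "claw": 1}, {"xyz": [-1.9, 47.2, 0], "twist": [0, 0, 0.1], "claw": 1}, {"xyz": [-1.95, 48.7, 0], "twist": [0, 0, 0.1], "claw": 1}, {"xyz": [-1.95, 49.2, 0], "twist": [0, 0, 0.1], "claw": 1}, {"xyz": [-1.95, 49.2, 0], "twist": [0, 0, 0.1], "claw": 1}, {"xyz": [-1.95, 49.2, 0], "twist": [0, 0, 0.1], "claw": 1}])

```text
time_s: 17.1
tool_pos: [0.5512, -0.2753, 0.1404]
orientation: [-3.139, 0.093, 0.001]
contact_force: [-0.3, -0.8, -3.9]
opening: 0.0639
finger_force: 30.0
```

Run:
```python
from h import *
im,W=look('w8',['bin_mouth'])
rect(W,.154,.175,(.5515,-.2763),.085);
im,d=grab_frame('side'); cv2.imwrite('pics/s8.png',im)
im,d=grab_frame('scene'); cv2.imwrite('pics/sc8.png',cv2.resize(im[180:330,130:290],None,fx=3.7,fy=3.7))
```

```text
t 17.1 tcp [ 0.5512 -0.2753  0.1404] yaw -0.05947516407021842
bin_mouth []
slab 0.154 0.175 n 41203 c 551.2 -273.9 size 95.8 122.2 ang 1.515 zmed 0.16391012497279217
```

Emit:
arm_command(increments=[{"xyz": [0, 0.06, 1.5], "twist": [0, 0, 0], "claw": 1}, {"xyz": [0, 0.06, 3], "twist": [0, 0, 0], "claw": 1}, {"xyz": [0, 0.06, 4.5], "twist": [0, 0, 0], "claw": 1}, {"xyz": [0, 0.06, 5.4], "twist": [0, 0, 0], "claw": 1}, {"xyz": [0, 0.06, 5.9], "twist": [0, 0, 0], "claw": 1}, {"xyz": [0, 0.06, 6.2], "twist": [0, 0, 0], "claw": 1}, {"xyz": [0, 0.06, 6.4], "twist": [0, 0, 0], "claw": 1}, {"xyz": [0, 0.06, 6.4], "twist": [0, 0, 0], "claw": 1}])

```text
time_s: 18.1
tool_pos: [0.5515, -0.2774, 0.0769]
orientation: [3.14, -0.095, 0.001]
contact_force: [-0.1, 0.2, -3.6]
opening: 0.064
finger_force: 30.0
```

Emit:
arm_command(increments=[{"xyz": [0, -0.07, 0.1], "twist": [0, 0, 0], "claw": 1}, {"xyz": [0, -0.07, 0.2], "twist": [0, 0, 0], "claw": 1}, {"xyz": [0, -0.07, 0.3], "twist": [0, 0, 0], "claw": 1}, {"xyz": [0, -0.07, 0.4], "twist": [0, 0, 0], "claw": 1}, {"xyz": [0, -0.07, 0.5], "twist": [0, 0, 0], "claw": 1}, {"xyz": [0, -0.07, 0.6], "twist": [0, 0, 0], "claw": 1}, {"xyz": [0, -0.07, 0.7], "twist": [0, 0, 0], "claw": 1}, {"xyz": [0, -0.07, 0.7], "twist": [0, 0, 0], "claw": 1}])

```text
time_s: 18.9
tool_pos: [0.5512, -0.2765, 0.0694]
orientation: [-3.14, 0.095, 0.001]
contact_force: [-0.5, 0.8, -3.8]
opening: 0.0638
finger_force: 30.0
```

Emit:
arm_command(increments=[{"xyz": [0, 0, 0.05], "twist": [0, 0, 0], "claw": 1}, {"xyz": [0, 0, 0.1], "twist": [0, 0, 0], "claw": 1}, {"xyz": [0, 0, 0.12], "twist": [0, 0, 0], "claw": 1}, {"xyz": [0, 0, 0.12], "twist": [0, 0, 0], "claw": 1}])

```text
time_s: 19.3
tool_pos: [0.5514, -0.2766, 0.0689]
orientation: [3.14, -0.094, 0.0]
contact_force: [-1.3, 1.4, 1.3]
opening: 0.064
finger_force: 30.0
```

Emit:
arm_command(increments=[{"xyz": [0, 0, 0], "twist": [0, 0, 0], "claw": 0.22}, {"xyz": [0, 0, 0], "twist": [0, 0, 0], "claw": 0.15}, {"xyz": [0, 0, 0], "twist": [0, 0, 0], "claw": 0.1}, {"xyz": [0, 0, 0], "twist": [0, 0, 0], "claw": 0.1}, {"xyz": [0, 0, 0], "twist": [0, 0, 0], "claw": 0.1}, {"xyz": [0, 0, 0], "twist": [0, 0, 0], "claw": 0.1}, {"xyz": [0, 0, 0], "twist": [0, 0, 0], "claw": 0.1}, {"xyz": [0, 0, -1], "twist": [0, 0, 0], "claw": 0.1}, {"xyz": [0, 0, -3], "twist": [0, 0, 0], "claw": 0.1}, {"xyz": [0, 0, -6], "twist": [0, 0, 0], "claw": 0.1}, {"xyz": [-2, 0, -10], "twist": [0, 0, 0], "claw": 0.1}, {"xyz": [-5, 0, -14], "twist": [0, 0, 0], "claw": 0.1}, {"xyz": [-6, 0, -17], "twist": [0, 0, 0], "claw": 0.1}, {"xyz": [-6, 0, -17], "twist": [0, 0, 0], "claw": 0.1}, {"xyz": [-6, 0, -17], "twist": [0, 0, 0], "claw": 0.1}])

```text
time_s: 20.8
tool_pos: [0.4917, -0.2732, 0.2398]
orientation: [3.139, -0.095, 0.003]
contact_force: [-0.0, 1.0, -0.4]
opening: 0.0835
finger_force: 0.0
```

Run:
```python
from h import *
im,W=look('w9',['outer_handle','inner_mid','tag_eye'])
m=rect(W,.086,.1,(.5515,-.2763),.085); P=W[m]; A=np.c_[P[:,:2]-P[:,:2].mean(0),np.ones(len(P))]; print('plane',np.linalg.lstsq(A,P[:,2],rcond=None)[0])
rect(W,.108,.13,(.5515,-.2763),.05)
rect(W,.043,.055,(.42,-.268),.07)
```

```text
t 20.8 tcp [ 0.4917 -0.2732  0.2398] yaw -0.06055134017600701
outer_handle [([0.5503, -0.2767, 0.1057], 0.61), ([0.4534, -0.2696, 0.0369], 0.26)]
inner_mid []
tag_eye [([0.4559, -0.2683, 0.0462], 0.71)]
slab 0.086 0.1 n 13234 c 551.4 -274.7 size 73.2 120.9 ang 1.51 zmed 0.09243811528601456
plane [0.0011 0.0007 0.0922]
slab 0.108 0.13 n 1424 c 551.3 -274.7 size 13.8 49.2 ang 1.51 zmed 0.11628035086167837
slab 0.043 0.055 n 2678 c 431.6 -267.3 size 43.9 89.9 ang 1.476 zmed 0.047415086680636764
```

View pics/w9.png

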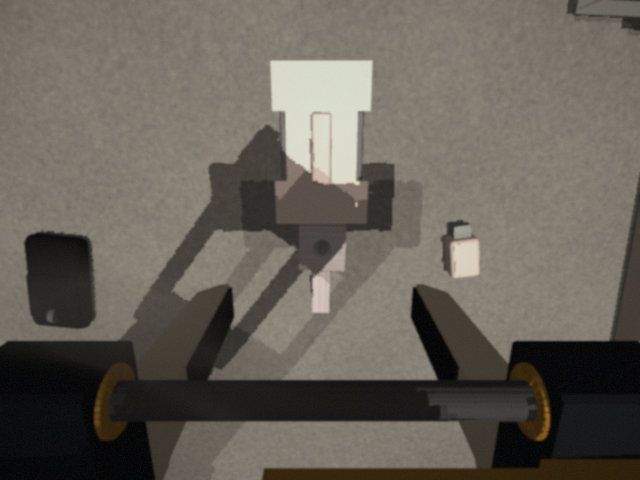

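Emit:
arm_command(increments=[{"xyz": [3, -0.1, 2], "twist": [0, 0, 0], "claw": 0.5}, {"xyz": [6, -0.13, 4], "twist": [0, 0, 0], "claw": 0.5}, {"xyz": [6, -0.13, 7], "twist": [0, 0, 0], "claw": 0.5}, {"xyz": [6, -0.13, 10], "twist": [0, 0, 0], "claw": 0.5}, {"xyz": [6, -0.13, 12.3], "twist": [0, 0, 0], "claw": 0.5}, {"xyz": [6, -0.13, 13.2], "twist": [0, 0, 0], "claw": 0.5}, {"xyz": [6, -0.13, 13.4], "twist": [0, 0, 0], "claw": 0.5}, {"xyz": [6, -0.13, 13.4], "twist": [0, 0, 0], "claw": 0.5}, {"xyz": [6, -0.13, 13.4], "twist": [0, 0, 0], "claw": 0.5}])

```text
time_s: 21.9
tool_pos: [0.5522, -0.2758, 0.1057]
orientation: [3.139, -0.095, 0.003]
contact_force: [0.6, 1.1, 0.6]
opening: 0.0465
finger_force: 0.0
```

Emit:
arm_command(increments=[{"xyz": [0, 0, 0], "twist": [0, 0, 0], "claw": 0.7}, {"xyz": [0, 0, 0], "twist": [0, 0, 0], "claw": 0.78}, {"xyz": [0, 0, 0], "twist": [0, 0, 0], "claw": 0.82}, {"xyz": [0, 0, 0], "twist": [0, 0, 0], "claw": 0.85}, {"xyz": [0, 0, 0], "twist": [0, 0, 0], "claw": 0.9}, {"xyz": [0, 0, 0], "twist": [0, 0, 0], "claw": 1}, {"xyz": [0, 0, 0], "twist": [0, 0, 0], "claw": 1}, {"xyz": [0, 0, 0], "twist": [0, 0, 0], "claw": 1}, {"xyz": [0, 0, 0], "twist": [0, 0, 0], "claw": 1}])

```text
time_s: 22.8
tool_pos: [0.5515, -0.2754, 0.1047]
orientation: [3.14, -0.095, 0.0]
contact_force: [-0.3, -0.5, 3.1]
opening: 0.014
finger_force: 30.0
```

Emit:
arm_command(increments=[{"xyz": [0, 0, -0.2], "twist": [0, 0, 0], "claw": 1}, {"xyz": [0, 0, -0.4], "twist": [0, 0, 0], "claw": 1}, {"xyz": [0, 0, -0.7], "twist": [0, 0, 0], "claw": 1}, {"xyz": [0, 0, -1], "twist": [0, 0, 0], "claw": 1}, {"xyz": [0, 0, -1.4], "twist": [0, 0, 0], "claw": 1}, {"xyz": [0, 0, -2], "twist": [0, 0, 0], "claw": 1}, {"xyz": [0, 0, -3], "twist": [0, 0, 0], "claw": 1}, {"xyz": [0, 0, -4.5], "twist": [0, 0, 0], "claw": 1}, {"xyz": [0, 0, -6.5], "twist": [0, 0, 0], "claw": 1}, {"xyz": [0, 0, -8.5], "twist": [0, 0, 0], "claw": 1}, {"xyz": [0, 0, -10], "twist": [0, 0, 0], "claw": 1}, {"xyz": [0, 0, -10.5], "twist": [0, 0, 0], "claw": 1}, {"xyz": [0, 0, -10.5], "twist": [0, 0, 0], "claw": 1}, {"xyz": [0, 0, -10.5], "twist": [0, 0, 0], "claw": 1}, {"xyz": [0, 0, -10.5], "twist": [0, 0, 0], "claw": 1}])

```text
time_s: 24.3
tool_pos: [0.5509, -0.2749, 0.2083]
orientation: [-3.139, 0.095, 0.003]
contact_force: [0.5, -0.7, -1.1]
opening: 0.0139
finger_force: 30.0
```

Run:
```python
from h import *
im,d=grab_frame('side'); S=cloud('side',d); im2,d2=grab_frame('scene'); C=cloud('scene',d2)
a=cv2.resize(im[110:290,340:500],(533,600)); b=cv2.resize(im2[150:330,120:290],None,fx=3.3,fy=3.3)
cv2.imwrite('pics/fin.png',cv2.resize(np.hstack([a,cv2.resize(b,(560,600))]),(800,450)))
for W in (S,C): rect(W,.08,.1,(.5512,-.2757),.085); rect(W,.19,.204,(.5512,-.2757),.085)
```

```text
slab 0.08 0.1 n 611 c 551.8 -275.5 size 69.5 115.5 ang 1.52 zmed 0.08822508188917055
slab 0.19 0.204 n 536 c 551.8 -274.7 size 77.8 123.1 ang 1.508 zmed 0.19704897172208863
slab 0.08 0.1 n 970 c 553.3 -274.4 size 64.2 118.6 ang 1.509 zmed 0.08566772791002508
slab 0.19 0.204 n 774 c 554.0 -272.9 size 73.1 127.6 ang 1.511 zmed 0.19445879689069168
```

View pics/fin.png

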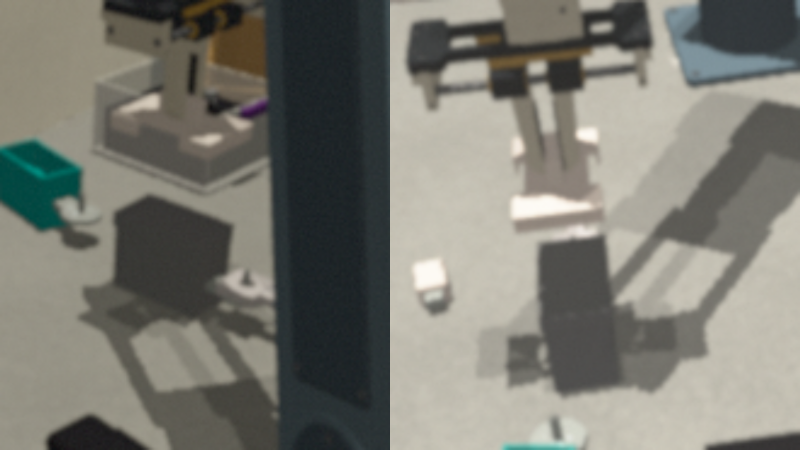

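The picture shows the outer lid held level at left (180,125), the inner lid seated on the bin (175,225), and the tag on its peg (240,285). I hand in.

```bash
python3 -c "
from bench import *
s=sense(); print(s['time_s'],max(abs(v) for v in s['dq'])); print(close_job())"
```

```text
24.4 0.004225783420133846
the job is handed in; nothing more can be done
None
```

The job is handed in at 24.4 s: the tag hangs flat on the peg and is let go, the inner lid is seated on the bin, and the outer lid is held level and still about 10 cm above it; the judge's verdict was not shown.

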